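Prove an adapter sleeve on the gauge pin and hold it over the microscope lamp

ROBOT

A 7-joint arm with a two-finger parallel gripper is mounted at the origin on the work surface. World frame = base frame: x ahead of the robot, y to its left, z up, the work surface at z = 0. Lengths are in mm, angles in rad, forces in N, time in s.
With the tool pointing down it reaches from about 400 to 850 mm from the base axis. Payload 10.4 kg.
Tool frame: the origin (TCP) lies between the finger pads; the fingertips stand 22 mm ahead of it and the grasp point (between the pads) lies 3 mm ahead of it; z points along the fingers, y is the line along which they close (so a half turn about z gives the same grasp; the last joint's range is limited). The gripper opens to 85 mm and grips with 20 to 120 N. Pads are 22 mm wide; open, the fingers measure 114 mm over their backs; the gripper's body (76 mm by 85 mm) begins 54 mm behind the grasp point. The pads swing forward as they close: fully open they stand 13 mm farther back than shut.
Start: joints at [-1.358, 0.332, -0.065, 1.46, 0.022, 1.35, -0.088], TCP at [145.998, 607.728, 253.338] pointing down, gripper open.
Joint ranges: [-2.6, 2.6], [-0.5, 2.12], [-1.47, 1.34], [0.16, 2.42], [-1.27, 4.41], [0.06, 2.06], [-2.6, 2.6]. Speed limits (rad/s): [2.22, 2.22, 2.79, 2.79, 3.14, 3.14, 3.14].

INTERFACE

Orientations are given as a 3x3 rotation matrix whose columns are the frame's x, y, z axes.
In Python, from plant import * gives the robot as it stands.
- The arm moves only by the tool step_arm, never from a script. Its argument "series" is a list that holds one entry, the list of rows, each a list of 5 numbers: the closure, from 0 (fully open) to 1 (shut), then the shift along the world's x, y, z in m, then the turn about the world's z in degrees. In form: [[[jaw, dx, dy, dz, roll], ...]]. A call has 1 to 10 rows; each row shifts and turns the commanded pose from where the row before left it; what a row does not reach is not made up. A row lasts 1/8 s, in which the tool goes at most 62.5 mm and 10.7 degrees, less where a joint would pass 70% of its speed; a pose out of reach is approached as far as the arm can. A call with a gripper value outside its range is refused whole. The fingers move at their own pace and stop on an object; "grip_force" is the grip in N (left out, the last holds). Time passes only in rows, so rows that do not move let the fingers close. It gives the time, the measured TCP pose, the force, the opening and the grip force at its end, in the units of the state.
- observe(): the state, without advancing time (a new reading comes with each control period).
- snapshot(name): name is "side" or "top" or "wrist"; returns a dict with "pixels" (480x640x3 uint8, red, green, blue), "depth" (480x640 float32, mm along the optical axis (not along the pixel's ray), 0 where there is no reading), "fx", "fy", "cx", "cy" (pixels), "dist" ([k1, k2, p1, p2, k3] as OpenCV has them; the pictures are not rectified), "R" (3x3) and "t" (3): a world point X has camera coordinates R X + t; the wrist camera has in their place "T_tool_cam" (4x4, takes a point from camera to tool coordinates, whose origin is the TCP and whose axes are the flange's). Camera axes: x right, y down, z forward; pixel columns grow to the right and rows downward; lengths in mm; the calibration is good to about 2 mm. A picture is of the moment at which its call begins: read the wrist's pose just before it.
- sign_off(): hands the job in; it is judged then, once.
Trained networks look in the newest picture that a camera, given by its name, has taken for a name from the list of things; names that differ only in an ending like _2 or _b are one class to them, and where a whole thing is asked for, a point or a joint stands for the part that bears it (a point fixed in the world has none). Each returns a list of dicts, best first, with "p" (0 to 1); they miss things now and then, are a little off and sometimes report something else, mostly with a low value. They report only what shows in the picture. A call takes as long as a camera call. They do not tell look-alikes from the thing itself.
- look_for(camera, query): "box" ([left, top, right, bottom] in pixels, round what is visible of it).
The state is a dict: "t": time; "qpos": joint angles; "joint_vel": joint speeds; "tau": joint torques, N m; "position": TCP position; "eef_rot": TCP orientation; "contact_force": force on the tool from outside, world axes, zero at the start; "ft_torque": the same for the moment, N m; "opening": opening from 0.0 (shut) to 1.0 (fully open); "gripper_force": force on a finger pad.
Only numpy, scipy, OpenCV 4.12 (cv2) and the standard library are available. Lean on these libraries where they do the work, as an engineer would, in place of code of your own. Each camera call takes 0.05 s, during which the arm holds its last target. There are 200 camera calls.

TASK

Two aluminium adapter sleeves stand on the bench: slide the thin-walled one, which should fit, all the way down the gauge pin to prove the fit, and put the thick-walled one, which does not fit, into the reject tray and let go of it. Then carry the thin-walled sleeve over the slide box to the microscope lamp and hold it upright about a centimetre above the lamp's lens mount, centred over it; the sleeve must never touch the lamp, and the slide box and the bottle must not be disturbed. Finish while still holding the sleeve still there, hovering in the gripper: do not set it down or let go.

Things in the scene. Friction and masses are not known exactly. Their poses are not given: they have to be found in the camera images.
- sleeve_thin: the thin-walled adapter sleeve: plain aluminium tube standing upright, open at both ends, outside diameter 44 mm, bore 35 mm (wall 4.5 mm), 40 mm tall, about 60 g; it fits the gauge pin and the lamp's lens mount. Origin at the centre of its lower end, z along its axis, up
- sleeve_thick: the thick-walled adapter sleeve: plain aluminium tube standing upright, outside diameter 44 mm, bore 27 mm (wall 8.5 mm), 40 mm tall, about 100 g; too tight for the 32 mm gauge pin. Origin at the centre of its lower end, z along its axis, up
- sleeve_thick_center (a point): the middle of the thick-walled sleeve, on its axis, 20 mm above its lower end
- gauge_pin: gauge pin fixed to the bench: a round steel foot 64 mm across and 8 mm high carrying an upright steel pin 32 mm in diameter, straight for 30 mm, then a 10 mm long cone narrowing to 20 mm at the tip (48 mm over the bench). Origin at the centre of the underside of the foot, z up
- pin_foot (a point): on the pin's axis at the top face of its foot, 8 mm over the bench: a sleeve fully down stands on this face
- pin_tip (a point): the centre of the pin's tip, 48 mm over the bench
- reject_tray: reject tray: open white plastic tray fixed to the bench, 120 mm (x) by 150 mm (y) outside, 22 mm high, walls 4 mm, floor 4 mm thick. Origin at the centre of its underside, z up
- lamp: the microscope lamp, fixed to the bench: black housing 100 by 100 mm, 60 mm high, with a black collar (60 mm across, to 66 mm) and on it an upright round aluminium lens mount of 32 mm diameter, flat and lit at the top, 85 mm over the bench. Origin at the centre of its underside, z up
- lamp_top (a point): the centre of the top face of the lamp's lens mount, 85 mm over the bench; z up
- slide_box: loose open box filled with upright microscope slides, 200 mm (its x) by 70 mm (its y), 108 mm high over the slides; it stands between the sleeves' side and the lamp. Origin at the centre of its underside
- reagent_bottle: loose amber bottle, 60 mm across, 130 mm high, beyond the slide box. Origin at the centre of its underside
Things that resemble listed ones, but are neither listed nor needed, are in the scene too. Leave any purple look-alike of the sleeve_thin alone.

How it is judged (in metres and radians):
On the way, in this order (a step that is already met when the one before it is completed fails the run):
1. the thin-walled sleeve is fully down on the gauge pin (horizontal distance between sleeve_thin and pin_foot below 0.004 m and z of sleeve_thin in the frame of pin_foot below 0.004 m and angle between sleeve_thin's own z axis and vertical below 0.1 rad), for 0.2 s.
2. the thin-walled sleeve crosses the line of the slide box higher than its slides (height (world z) of sleeve_thin above 0.108 m and y of sleeve_thin in the frame of slide_box between -0.06 and 0.06 m), for 0.02 s.
At the end, for the whole second after the job is handed in: The thin-walled sleeve is held still by the fingers, upright within 0.1 rad, its axis within 6 mm of the lens mount's axis and its lower end 3 to 20 mm above the mount's top face, touching nothing of the lamp; the thick-walled sleeve rests on the floor of the reject tray, released (horizontal distance between sleeve_thin and lamp_top below 0.006 m and z of sleeve_thin in the frame of lamp_top between 0.003 and 0.02 m and angle between sleeve_thin's own z axis and vertical below 0.1 rad and linear speed of each of sleeve_thin, sleeve_thick below 0.02 m/s and contact force between sleeve_thin and the fingers above 1 N and contact force between sleeve_thin and lamp below 0.1 N and x of sleeve_thick_center in the frame of reject_tray between -0.056 and 0.056 m and y of sleeve_thick_center in the frame of reject_tray between -0.071 and 0.071 m and z of sleeve_thick_center in the frame of reject_tray below 0.036 m and contact force between sleeve_thick and the fingers below 0.1 N); the arm keeps its last pose, push and grip.
It fails at once if the thin-walled sleeve touches the lamp (contact force between sleeve_thin and lamp above 0.3 N).
It fails at once if the thick-walled sleeve touches the lamp (contact force between sleeve_thick and lamp above 0.3 N).
It fails at once if the slide box is disturbed (distance of slide_box from where it was at the start of the episode above 0.01 m).
It fails at once if the bottle is disturbed (distance of reagent_bottle from where it was at the start of the episode above 0.01 m or angle between reagent_bottle's own z axis and vertical above 0.2 rad).
It also fails if it takes over 64 s, if anything falls off the work surface, if the arm or the gripper's body presses on something with over 40 N, if the wrist force passes 120 N, or if a joint passes its speed limit or range.

## Working session

There is one attempt and no reset: what is moved stays moved. The work goes in short steps, Python scripts to look and compute and a tool call to move; the robot and the scene stay as the last step left them, time stands still between calls to the robot, and variables do not carry over. Pictures are saved under pics/ and viewed, at most 10 in all, crops included, and the job is handed in when it is done.

Besides the shell and the picture viewer there is one more tool, called after "Call:" as name(argument=value, ...) on one line, values as JSON. step_arm: Moves the arm, as the interface text tells. Its arguments: {"type":"object","properties":{"series":{"type":"array","items":{"type":"array","items":{"type":"array","items":{"type":"number"}}}},"grip_force":{"type":"number"}},"required":["series"]}

```bash
mkdir -p pics
cat > h.py <<'E'
from plant import *
import numpy as np, cv2
def snap(n):
    o=observe(); s=snapshot(n)
    if n=="wrist":
        T=np.array(s["T_tool_cam"]); R=np.array(o["eef_rot"]);p=np.array(o["position"])
        s["Rc"]=R@T[:3,:3]; s["C"]=R@T[:3,3]+p
    else:
        R=np.array(s["R"]); s["Rc"]=R.T; s["C"]=-R.T@np.array(s["t"])
    s["K"]=np.array([[s["fx"],0,s["cx"]],[0,s["fy"],s["cy"]],[0,0,1.]]); s["D"]=np.array(s["dist"],float)
    return s
def pts(s,uv,z=None):
    "world points: by depth, or on plane z"
    uv=np.array(uv,float).reshape(-1,2)
    n=cv2.undistortPoints(uv.reshape(-1,1,2),s["K"],s["D"]).reshape(-1,2)
    d=np.c_[n,np.ones(len(n))]
    if z is None:
        dep=s["depth"][uv[:,1].astype(int),uv[:,0].astype(int)]
        return (d*dep[:,None])@s["Rc"].T+s["C"]
    w=d@s["Rc"].T
    return s["C"]+w*((z-s["C"][2])/w[:,2])[:,None]
def cloud(s):
    v,u=np.mgrid[0:480,0:640]; return pts(s,np.c_[u.ravel(),v.ravel()]).reshape(480,640,3)
def save(s,f,crop=None,scale=1):
    im=s["pixels"][:,:,::-1]
    if crop: im=im[crop[1]:crop[3],crop[0]:crop[2]]
    cv2.imwrite("pics/"+f,cv2.resize(np.ascontiguousarray(im),None,fx=scale,fy=scale,interpolation=cv2.INTER_CUBIC))
E
python3 - <<'E'
from h import *
o=observe(); print(o["t"],np.round(o["position"],1),np.round(o["eef_rot"],2).tolist(),o["opening"])
s=snap("top"); save(s,"top1.png"); print(np.round(s["C"]))
for q in ["sleeve_thin","sleeve_thick","gauge_pin","reject_tray","lamp","slide_box","reagent_bottle"]:
    for r in look_for("top",q)[:4]:
        b=r["box"]; c=[(b[0]+b[2])/2,(b[1]+b[3])/2]; print(q,round(r["p"],2),np.round(b),np.round(pts(s,[c])[0]))
s=snap("side"); save(s,"side1.png")
for q in ["sleeve_thin","sleeve_thick","gauge_pin"]:
    for r in look_for("side",q)[:4]:
        b=r["box"]; c=[(b[0]+b[2])/2,(b[1]+b[3])/2]; print(q,round(r["p"],2),np.round(b),np.round(pts(s,[c])[0]))
E
```

```text
0.0 [145.9 607.4 252.5] [[-0.97, 0.23, -0.0], [0.23, 0.97, -0.0], [-0.0, -0.0, -1.0]] 0.9978336809637789
[ 324.  -25. 1122.]
sleeve_thin 0.72 [349. 308. 374. 336.] [ 427. -107.    2.]
sleeve_thin 0.68 [331. 358. 357. 385.] [337. -78.  -1.]
sleeve_thin 0.6 [315. 259. 342. 285.] [517. -44.  -0.]
sleeve_thick 0.77 [428. 307. 460. 334.] [ 435. -258.   -1.]
gauge_pin 0.91 [356. 217. 392. 255.] [ 578. -123.   44.]
reject_tray 0.69 [410. 193. 499. 266.] [ 606. -278.    1.]
lamp 0.79 [130. 226. 199. 294.] [513. 240.  82.]
slide_box 0.75 [240. 190. 284. 308.] [535.  71.  95.]
reagent_bottle 0.89 [248. 127. 282. 176.] [711.  76.  98.]
sleeve_thin 0.84 [283. 298. 313. 336.] [ 422. -123.   38.]
sleeve_thin 0.74 [192. 169. 257. 226.] [504. 216.  60.]
sleeve_thin 0.58 [296. 255. 323. 290.] [504. -55.  38.]
sleeve_thin 0.57 [220. 317. 248. 353.] [343. -57.  -1.]
sleeve_thick 0.92 [344. 355. 381. 396.] [ 423. -263.   37.]
gauge_pin 0.86 [355. 266. 397. 300.] [ 583. -139.   24.]
```

View pics/top1.png

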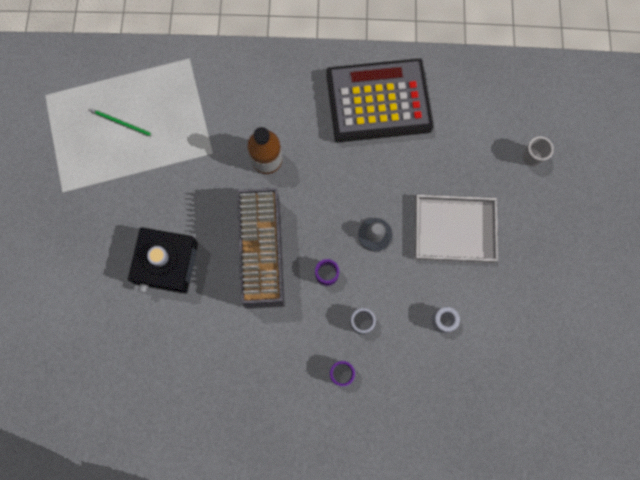

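View pics/side1.png

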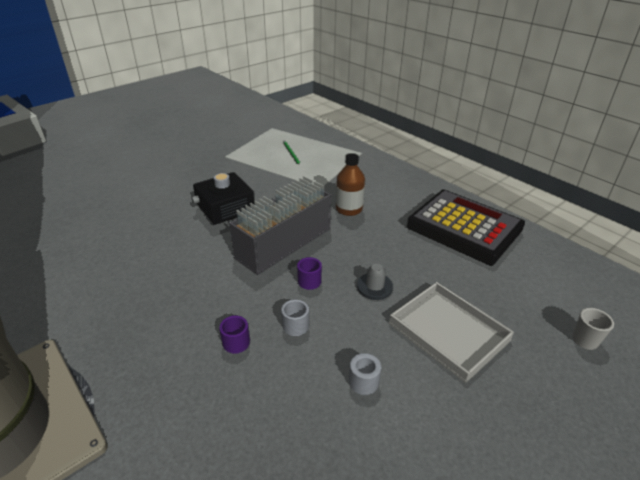

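Top view: the candidates are bare aluminium rings at (363,320), with a thin wall, and (447,320), with a thick wall. Purple look-alikes are at (327,272) and (342,373), and a whitish cup is at (540,149). The pin is at (375,234), the tray at (457,229) and the lamp lens at (157,256). In the side view, the thin sleeve is at (296,317) and the thick one at (365,374).

I choose (363,320) as thin and (447,320) as thick, and will check this in a crop.

Run:
```python
from h import *
s=snap("top"); save(s,"crop1.png",(300,200,510,360),3.5)
P=cloud(s)
def circ(name,b,zlo,zhi):
    Q=P[b[1]:b[3],b[0]:b[2]].reshape(-1,3); Q=Q[(Q[:,2]>zlo)&(Q[:,2]<zhi)].astype(np.float32)
    if len(Q)<5: print(name,len(Q)); return
    (c,r)=cv2.minEnclosingCircle(Q[:,:2].copy()); print(name,len(Q),np.round(c,1),round(r,1),"mean",np.round(Q.mean(0),1),"mid",np.round((Q.min(0)+Q.max(0))/2,1),"zmax",Q[:,2].max().round(1))
circ("thin",(343,300,382,342),30,50)
circ("thick",(424,300,468,342),30,50)
circ("tip",(352,212,398,258),38,56)
circ("purple1",(310,255,345,290),30,50)
circ("lens",(140,238,180,275),76,96)
circ("lamp",(120,220,210,300),50,72)
circ("tray",(405,185,505,270),14,30)
circ("bottle",(240,120,290,180),40,140)
Q=P[180:315,230:292].reshape(-1,3); 
for lo,hi in((60,140),(95,140)):
    q=Q[(Q[:,2]>lo)&(Q[:,2]<hi)].astype(np.float32); print("box",cv2.minAreaRect(q[:,:2].copy()),q.min(0),q.max(0))
def ell(name,b,z):
    g=cv2.cvtColor(s["pixels"],cv2.COLOR_RGB2GRAY)[b[1]:b[3],b[0]:b[2]]
    t,m=cv2.threshold(g,0,255,cv2.THRESH_OTSU); cs,_=cv2.findContours(m,cv2.RETR_EXTERNAL,cv2.CHAIN_APPROX_NONE)
    c=max(cs,key=cv2.contourArea); e=cv2.fitEllipse(c); uv=np.array(e[0])+b[:2]
    print(name,t,np.round(uv,1),np.round(e[1],1),"world",np.round(pts(s,[uv],z)[0],1))
ell("thin",(343,300,382,342),40); ell("thick",(424,300,468,342),40); ell("lens",(140,238,180,275),85)
```

```text
thin 202 [ 426.7 -106.2] 22.2 mean [ 426.5 -106.4   38.9] mid [ 426.7 -106.2   38.7] zmax 46.4
thick 332 [ 434.  -254.6] 22.1 mean [ 434.  -254.2   39.1] mid [ 434.4 -254.3   38.4] zmax 46.7
tip 216 [ 590.4 -127.2] 15.6 mean [ 589.  -126.6   44.8] mid [ 590.2 -126.8   45.3] zmax 52.6
purple1 204 [512.3 -39.9] 21.9 mean [512.1 -40.2  38.6] mid [512.3 -39.9  37.3] zmax 44.6
lens 277 [519.6 254.7] 16.9 mean [519.9 253.2  84.4] mid [520.1 254.3  83.7] zmax 91.3
lamp 2912 [519.8 254.7] 69.2 mean [518.4 251.9  60.6] mid [520. 254.  61.] zmax 71.9
tray 804 [ 604.9 -275.7] 94.7 mean [ 606.1 -278.4   20.4] mid [ 605.4 -276.5   20.8] zmax 27.6
bottle 1075 [729.   82.1] 30.6 mean [718.7  79.3  91.7] mid [728.   82.4  87.1] zmax 134.0
box ((546.5597534179688, 79.2037582397461), (201.3548583984375, 70.64722442626953), 5.466758728027344) [443.49268   35.070515  60.68707 ] [648.8863  123.05811 112.18538]
box ((546.6199951171875, 79.2170639038086), (170.92425537109375, 56.22434997558594), 5.48856258392334) [459.27838   43.766808  95.01658 ] [632.6833  114.41372 112.18538]
thin 99.0 [363.1 319.8] [44.3 46.1] world [ 427.5 -106.9   40. ]
thick 105.0 [446.1 319.7] [44.7 50.5] world [ 432.7 -252.7   40. ]
lens 95.0 [157.  255.3] [18.  19.4] world [520.2 252.9  85. ]
```

View pics/crop1.png

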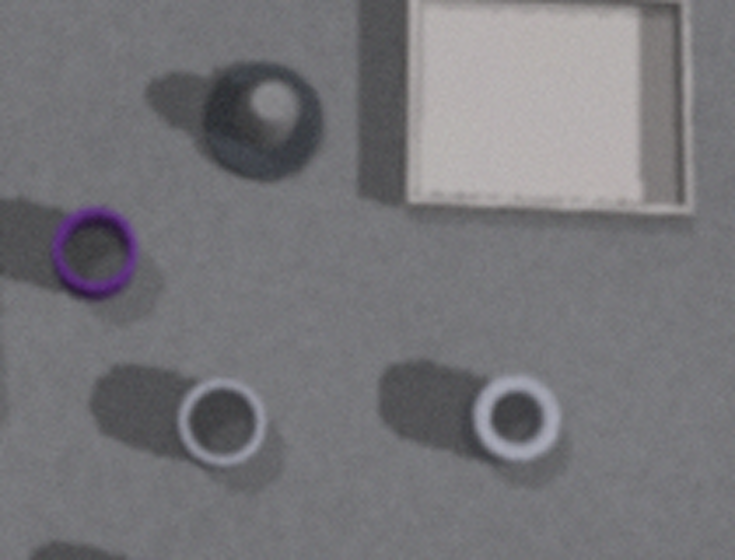

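The crop confirms it: the thin ring is at crop (222,421) and the thick ring at (516,417). I'll go to the thick one first, passing high over everything.

Call:
step_arm(series=[[[0,0.037,-0.033,0,1.33],[0,0.037,-0.033,0,1.33],[0,0.037,-0.033,0,1.33],[0,0.037,-0.033,0,1.33],[0,0.037,-0.033,0,1.33],[0,0.037,-0.033,0,1.33],[0,0.037,-0.033,0,1.33],[0,0.037,-0.033,0,1.33],[0,0.037,-0.033,0,1.33],[0,0.037,-0.033,0,1.33]]], grip_force=40)

```text
t: 1.9
position: [517.1, 276.6, 253.6]
eef_rot: [[-1.0, 0.003, 0.0], [0.003, 1.0, 0.0], [-0.0, 0.0, -1.0]]
contact_force: [0.9, 0.5, 0.6]
opening: 1.002
gripper_force: 0.0
```

Call:
step_arm(series=[[[0,-0.005,-0.053,0,0],[0,-0.005,-0.053,0,0],[0,-0.005,-0.053,0,0],[0,-0.005,-0.053,0,0],[0,-0.005,-0.053,0,0],[0,-0.005,-0.053,0,0],[0,-0.005,-0.053,0,0],[0,-0.005,-0.053,0,0],[0,-0.005,-0.053,0,0],[0,0,0,0,0]]])

```text
t: 3.15
position: [469.7, -203.7, 253.7]
eef_rot: [[-1.0, 0.011, 0.0], [0.011, 1.0, -0.001], [-0.0, -0.001, -1.0]]
contact_force: [1.3, 0.4, 0.2]
opening: 1.0
gripper_force: 0.0
```

Run:
```python
from h import *
o=observe(); print(o["t"],np.round(o["position"],1),np.round(o["eef_rot"],3).tolist(),np.round(o["qpos"],2))
s=snap("wrist"); save(s,"w1.png"); print(s["C"],np.round(s["Rc"],2).tolist())
for q in ["sleeve_thin","sleeve_thick","gauge_pin","reject_tray"]:
    for r in look_for("wrist",q)[:4]:
        b=r["box"]; c=[(b[0]+b[2])/2,(b[1]+b[3])/2]; print(q,round(r["p"],2),np.round(b),np.round(pts(s,[c],40)[0]))
```

```text
3.15 [ 469.7 -203.7  253.7] [[-1.0, 0.011, 0.0], [0.011, 1.0, -0.001], [-0.0, -0.001, -1.0]] [-0.27  0.07  0.63  1.78 -0.04  1.3   1.93]
[ 395.59465516 -202.77645703  375.14455632] [[0.01, 0.96, 0.29], [1.0, -0.01, -0.0], [-0.0, 0.29, -0.96]]
sleeve_thin 0.97 [386. 153. 436. 204.] [ 432. -108.   40.]
sleeve_thin 0.74 [436. 233. 491. 281.] [512. -48.  40.]
sleeve_thin 0.56 [422.  49. 480. 103.] [341. -77.  40.]
sleeve_thick 0.73 [240. 157. 283. 209.] [ 435. -251.   40.]
gauge_pin 0.84 [352. 286. 408. 344.] [ 577. -132.   40.]
gauge_pin 0.46 [518. 190. 640. 396.] [556.  89.  40.]
reject_tray 0.55 [182. 280. 315. 377.] [ 592. -274.   40.]
```

View pics/w1.png

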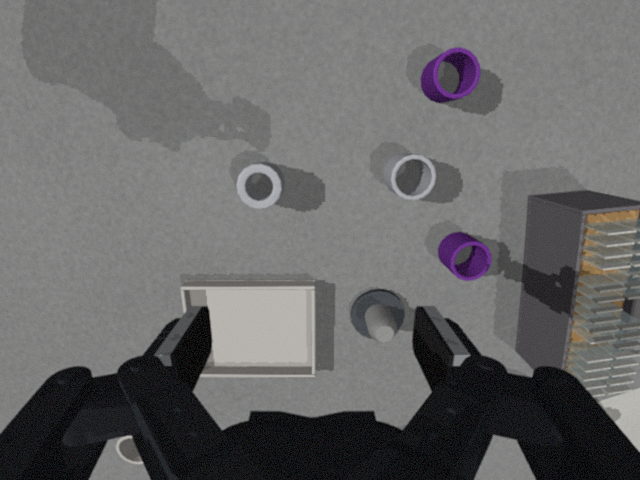

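The wrist view shows the thick sleeve at (260,186), the thin one at (412,178), the pin at (380,320), the tray at (249,328), and the purple pieces at (450,75) and (465,256). Next I'll measure them with this camera.

```bash
cat >> h.py <<'E'
def fit(s,name,xy,zlo,zhi,rad):
    "circle through points within rad of xy in height band"
    P=cloud(s).reshape(-1,3); P=P[(s["depth"].ravel()>0)&(np.hypot(*(P[:,:2]-xy).T)<rad)&(P[:,2]>zlo)&(P[:,2]<zhi)].astype(np.float32)
    if len(P)<5: print(name,"few",len(P)); return
    c,r=cv2.minEnclosingCircle(P[:,:2].copy())
    print(name,len(P),"circ",np.round(c,1),round(r,1),"mean",np.round(P.mean(0),1),"med z",np.median(P[:,2]).round(1))
E
python3 - <<'E'
from h import *
for i in range(2):
    s=snap("wrist")
    fit(s,"thick",(434,-254),34,46,32)
    fit(s,"thin",(427,-106),34,46,32)
    fit(s,"pin",(590,-127),44,52,25)
    fit(s,"pinfoot",(590,-127),5,12,45)
    fit(s,"bench",(434,-180),-15,15,25)
E
```

```text
thick 1037 circ [ 438.2 -254. ] 21.7 mean [ 437.5 -253.9   40.3] med z 40.5
thin 718 circ [ 430.7 -106.5] 21.9 mean [ 430.  -106.5   40.1] med z 40.5
pin 381 circ [ 594.2 -127.7] 13.2 mean [ 592.2 -128.3   48. ] med z 48.5
pinfoot 1269 circ [ 594.5 -127.5] 32.4 mean [ 586.3 -130.2    8.9] med z 8.9
bench 1757 circ [ 434. -180.] 25.0 mean [ 433.7 -180.1    0.8] med z 0.8
thick 1039 circ [ 438. -254.] 21.6 mean [ 437.5 -253.9   40.3] med z 40.6
thin 718 circ [ 430.7 -106.5] 22.0 mean [ 430.  -106.7   40. ] med z 40.5
pin 384 circ [ 593.7 -128.1] 13.6 mean [ 592.1 -128.4   47.9] med z 48.4
pinfoot 1271 circ [ 594.2 -127.7] 32.4 mean [ 586.1 -130.3    8.9] med z 8.9
bench 1756 circ [ 434. -180.] 25.0 mean [ 433.7 -180.1    0.8] med z 0.8
```

Call:
step_arm(series=[[[0,-0.034,-0.0505,0,0.6],[0,0,0,-0.055,0],[0,0,0,-0.055,0],[0,0,0,-0.055,0],[0,0,0,-0.04,0],[0,0,0,-0.018,0],[1,0,0,0,0],[1,0,0,0,0],[1,0,0,0,0],[1,0,0,0,0]]])

```text
t: 4.75
position: [438.3, -250.3, 32.1]
eef_rot: [[-1.0, -0.007, 0.003], [-0.007, 1.0, -0.001], [-0.003, -0.001, -1.0]]
contact_force: [-0.8, 0.2, 6.7]
opening: 0.491
gripper_force: 40.7
```

Call:
step_arm(series=[[[1,0,0,0,0],[1,0,0,0,0],[1,0,0,0,0],[1,0,0,0,0]]])

```text
t: 5.25
position: [438.3, -250.3, 32.1]
eef_rot: [[-1.0, -0.007, 0.003], [-0.007, 1.0, -0.001], [-0.003, -0.001, -1.0]]
contact_force: [-1.8, 0.6, 6.9]
opening: 0.493
gripper_force: 40.7
```

Call:
step_arm(series=[[[1,0,0,0.03,0],[1,0,0,0.04,0],[1,0.04,-0.006,0,0],[1,0.045,-0.008,0,0],[1,0.045,-0.008,0,0],[1,0.04,-0.005,0,0],[1,0,0,-0.03,0],[1,0,0,-0.02,0],[1,0,0,-0.01,0],[1,0,0,0,0]]])

```text
t: 6.5
position: [606.6, -276.7, 40.3]
eef_rot: [[-1.0, -0.007, -0.001], [-0.007, 1.0, 0.0], [0.001, 0.0, -1.0]]
contact_force: [1.0, 0.8, -0.4]
opening: 0.493
gripper_force: 41.3
```

Run:
```python
from h import *
o=observe(); print(o["t"],np.round(o["position"],1),np.round(o["contact_force"],1),o["opening"],o["gripper_force"])
s=snap("side"); save(s,"s2.png",(180,180,560,460),2)
```

```text
6.5 [ 606.6 -276.7   40.3] [ 1.   0.8 -0.4] 0.49337325556849415 41.309254153165966
```

View pics/s2.png

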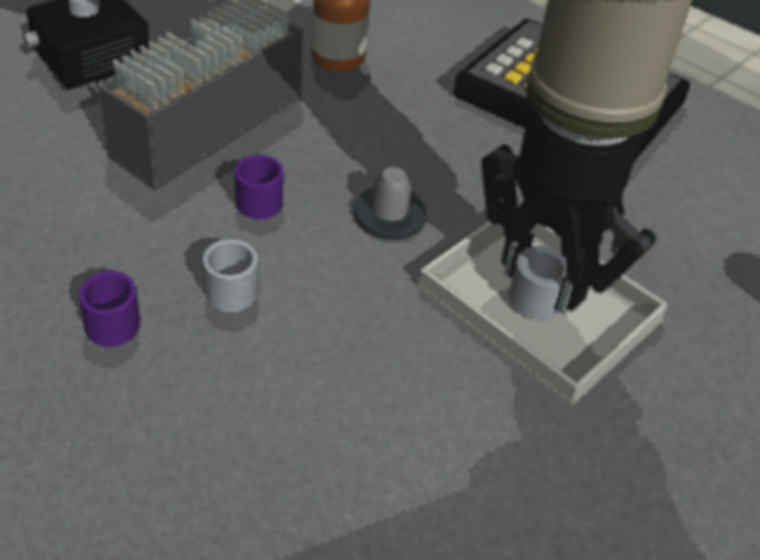

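The thick sleeve is held upright just above the tray floor, at about (540,285) in the crop. I'll lower it, release it and retreat to above the thin one.

Call:
step_arm(series=[[[1,0,0,-0.0035,0],[1,0,0,0,0],[0,0,0,0,0],[0,0,0,0,0],[0,0,0,0,0],[0,0,0,0,0],[0,0,0,0,0],[0,0,0,0.05,0],[0,0,0,0.055,0],[0,0,0,0,0]]])

```text
t: 7.8
position: [609.1, -278.2, 146.9]
eef_rot: [[-1.0, -0.006, 0.007], [-0.007, 1.0, -0.003], [-0.007, -0.003, -1.0]]
contact_force: [-0.1, -1.1, 0.0]
opening: 0.998
gripper_force: 0.0
```

Call:
step_arm(series=[[[0,-0.03,0.028,0.03,0],[0,-0.037,0.0355,0.03,0],[0,-0.037,0.0355,0.03,0],[0,-0.037,0.0355,0.0,0],[0,-0.037,0.0355,0,0],[0,0,0,0,0.5],[0,0,0,0,0]]])

```text
t: 8.68
position: [429.3, -106.9, 231.8]
eef_rot: [[-1.0, -0.016, 0.001], [-0.016, 1.0, 0.0], [-0.001, 0.0, -1.0]]
contact_force: [0.1, -0.3, -0.1]
opening: 0.999
gripper_force: 0.0
```

Run:
```python
from h import *
o=observe(); print(o["t"],np.round(o["position"],1),np.round(o["eef_rot"],3).tolist(),np.round(o["qpos"],2))
s=snap("wrist"); save(s,"w2.png")
fit(s,"thin",(429,-106),34,46,32);fit(s,"pin",(592,-127),44,52,25);fit(s,"foot",(592,-127),5,12,45)
s=snap("top"); fit(s,"thick",(605,-277),36,50,40)
for r in look_for("top","sleeve_thick"): b=r["box"]; print(round(r["p"],2),b,pts(s,[[(b[0]+b[2])/2,(b[1]+b[3])/2]],44))
```

```text
8.675 [ 429.3 -106.9  231.8] [[-1.0, -0.016, 0.001], [-0.016, 1.0, 0.0], [-0.001, 0.0, -1.0]] [-0.49 -0.11  0.6   1.97  0.07  1.26  1.67]
thin 726 circ [ 430.3 -106.9] 21.9 mean [ 430.  -106.7   40. ] med z 40.4
pin 375 circ [ 593.6 -127.3] 12.7 mean [ 592.  -127.4   47.8] med z 48.3
foot 1246 circ [ 593.7 -127.3] 31.8 mean [ 585.3 -126.9    8.8] med z 8.8
thick 155 circ [ 603.5 -278.1] 21.6 mean [ 611.3 -283.3   43. ] med z 43.1
0.53 [450.7, 215.7, 468.4, 230.2] [[ 607.83517111 -277.26151392   44.        ]]
0.46 [126.7, 227.9, 197.4, 290.3] [[521.37892696 254.24973911  44.        ]]
```

View pics/w2.png

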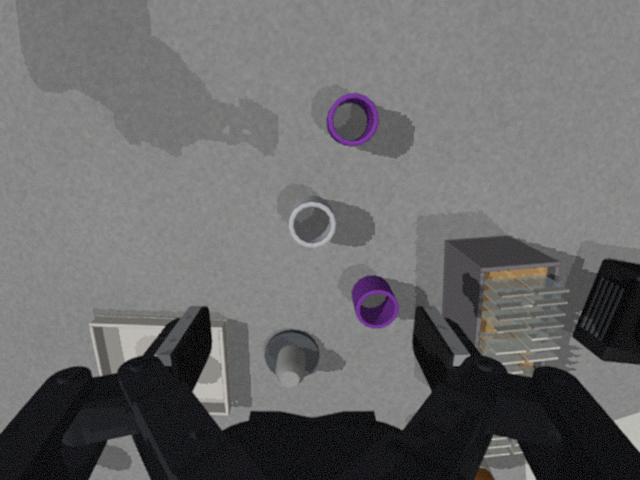

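The thin sleeve is directly under the gripper, at (312,224), and clear of the purple ones. Descending to grasp it.

Call:
step_arm(series=[[[0,0,0,-0.055,-0.9],[0,0,0,-0.055,0],[0,0,0,-0.05,0],[0,0,0,-0.027,0],[0,0,0,-0.013,0],[0,0,0,0,0],[1,0,0,0,0],[1,0,0,0,0],[1,0,0,0,0],[1,0,0,0,0]]])

```text
t: 10.07
position: [429.8, -106.8, 32.9]
eef_rot: [[-1.0, 0.0, 0.002], [0.0, 1.0, 0.001], [-0.002, 0.001, -1.0]]
contact_force: [-2.0, 0.5, 9.3]
opening: 0.496
gripper_force: 39.4
```

Call:
step_arm(series=[[[1,0,0,0,0],[1,0,0,0.04,0],[1,0,0,0.04,0],[1,0,0,0,0]]])

```text
t: 10.58
position: [431.0, -106.8, 114.6]
eef_rot: [[-1.0, 0.0, 0.006], [0.0, 1.0, 0.001], [-0.006, 0.001, -1.0]]
contact_force: [0.3, 0.3, -1.7]
opening: 0.496
gripper_force: 41.2
```

Run:
```python
from h import *
o=observe(); print(o["t"],np.round(o["position"],1),np.round(o["eef_rot"],3).tolist(),o["opening"],o["gripper_force"])
for n in("wrist","top"):
    s=snap(n); fit(s,n,(430,-107),110,135,24)
    fit(s,n+"pin",(592,-127),44,52,25);fit(s,n+"foot",(592,-127),5,12,45)
```

```text
10.575 [ 431.  -106.8  114.6] [[-1.0, 0.0, 0.006], [0.0, 1.0, 0.001], [-0.006, 0.001, -1.0]] 0.4957187773182507 41.20787736028433
wrist 7518 circ [ 430. -107.] 24.0 mean [ 430.7 -107.   120.8] med z 121.8
wristpin few 0
wristfoot 387 circ [ 571.5 -124. ] 22.0 mean [ 566.7 -123.3    8. ] med z 8.3
top few 0
toppin 125 circ [ 589.8 -127.4] 13.0 mean [ 589.3 -127.1   47.2] med z 47.2
topfoot 352 circ [ 593.1 -126.3] 41.0 mean [ 596.9 -129.9    7.9] med z 7.7
```

Call:
step_arm(series=[[[1,0.035,-0.005,0,0],[1,0.045,-0.006,0,0],[1,0.045,-0.006,0,0],[1,0.035,-0.0035,0,0],[1,0,0,0,0],[1,0,0,0,0]]])

```text
t: 11.42
position: [587.7, -127.6, 110.4]
eef_rot: [[-1.0, 0.001, -0.003], [0.001, 1.0, -0.0], [0.003, -0.0, -1.0]]
contact_force: [-0.7, 0.6, -0.7]
opening: 0.499
gripper_force: 41.2
```

Run:
```python
from h import *
o=observe(); print(o["t"],np.round(o["position"],1),np.round(o["eef_rot"],3).tolist(),o["opening"],o["gripper_force"])
s=snap("side"); save(s,"s3.png",(300,180,460,320),5)
```

```text
11.425 [ 587.7 -127.6  110.4] [[-1.0, 0.001, -0.003], [0.001, 1.0, -0.0], [0.003, -0.0, -1.0]] 0.49939047322809754 41.188041027635336
```

View pics/s3.png

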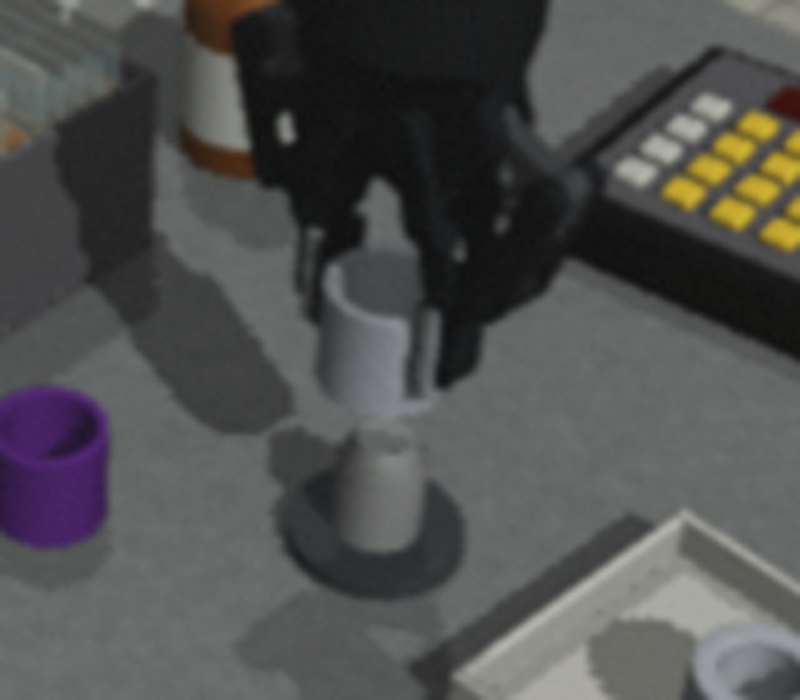

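The sleeve is over the pin and about 5 mm short in x. I'll correct that and descend in checked steps.

Call:
step_arm(series=[[[1,0.0052,0,0,0],[1,0,0,-0.02,0],[1,0,0,-0.01,0],[1,0,0,-0.004,0],[1,0,0,-0.003,0],[1,0,0,0,0]]])

```text
t: 12.22
position: [594.2, -127.3, 74.9]
eef_rot: [[-1.0, 0.0, 0.0], [0.0, 1.0, 0.0], [-0.0, 0.0, -1.0]]
contact_force: [0.2, -0.3, -0.8]
opening: 0.497
gripper_force: 41.2
```

Call:
step_arm(series=[[[1,-0.001,0,-0.002,0],[1,0,0,-0.003,0],[1,0,0,-0.003,0],[1,0,0,0,0]]])

```text
t: 12.72
position: [593.1, -127.2, 66.5]
eef_rot: [[-1.0, 0.0, -0.0], [0.0, 1.0, 0.0], [0.0, 0.0, -1.0]]
contact_force: [-0.3, -0.3, -0.8]
opening: 0.501
gripper_force: 41.2
```

Call:
step_arm(series=[[[1,0,0,-0.006,0],[1,0,0,-0.006,0],[1,0,0,-0.006,0],[1,0,0,-0.004,0],[1,0,0,-0.002,0],[1,0,0,0,0]]])

```text
t: 13.48
position: [593.2, -127.3, 42.8]
eef_rot: [[-1.0, 0.0, -0.0], [0.0, 1.0, 0.0], [0.0, 0.0, -1.0]]
contact_force: [0.4, 0.7, -0.1]
opening: 0.498
gripper_force: 41.2
```

Call:
step_arm(series=[[[1,0,0,-0.001,0],[1,0,0,-0.001,0],[1,0,0,-0.001,0],[1,0,0,0,0],[1,0,0,0,0],[1,0,0,0,0]]])

```text
t: 14.22
position: [593.3, -127.3, 40.9]
eef_rot: [[-1.0, 0.0, 0.0], [0.0, 1.0, 0.001], [-0.0, 0.001, -1.0]]
contact_force: [-5.6, 1.6, 11.8]
opening: 0.496
gripper_force: 42.4
```

Call:
step_arm(series=[[[1,0,0,0.01,0],[1,0,0,0.03,0],[1,0,0,0.045,0],[1,0,0,0.05,0],[1,0,0,0.05,0],[1,0,0,0,0],[1,-0.01,0.04,0,0],[1,-0.015,0.045,0,0],[1,-0.015,0.045,0,0],[1,0,0,0,0]]])

```text
t: 15.48
position: [552.1, 7.2, 224.0]
eef_rot: [[-1.0, -0.006, -0.002], [-0.006, 1.0, 0.002], [0.002, 0.002, -1.0]]
contact_force: [0.9, -0.2, -0.4]
opening: 0.5
gripper_force: 41.4
```

Call:
step_arm(series=[[[1,-0.015,0.045,0,0],[1,-0.015,0.045,0,0],[1,0,0.03,0,0],[1,0,0,0,0],[1,0,0,0,0]]])

```text
t: 16.1
position: [523.4, 121.2, 224.4]
eef_rot: [[-1.0, 0.002, -0.0], [0.002, 1.0, -0.001], [0.0, -0.001, -1.0]]
contact_force: [-0.4, -0.5, -0.9]
opening: 0.497
gripper_force: 41.4
```

Run:
```python
from h import *
o=observe(); print(o["t"],np.round(o["position"],1),np.round(o["eef_rot"],3).tolist(),o["opening"],o["gripper_force"])
s=snap("wrist"); save(s,"w3.png")
fit(s,"lens",(522,254),80,92,26); fit(s,"collar",(522,254),63,69,38)
P=cloud(s).reshape(-1,3);P=P[(P[:,2]>54)&(P[:,2]<63)&(np.hypot(P[:,0]-522,P[:,1]-254)<90)].astype(np.float32); print(len(P),cv2.minAreaRect(P[:,:2].copy()))
```

```text
16.1 [523.4 121.2 224.4] [[-1.0, 0.002, -0.0], [0.002, 1.0, -0.001], [0.0, -0.001, -1.0]] 0.49678401615540974 41.366409212350845
lens 1273 circ [524.1 254.5] 16.5 mean [523.6 253.4  85.8] med z 86.0
collar 2350 circ [524.7 254.7] 32.8 mean [520.9 249.4  66.9] med z 66.9
8806 ((524.354248046875, 254.02993774414062), (100.94448852539062, 100.5299072265625), 82.08612060546875)
```

View pics/w3.png

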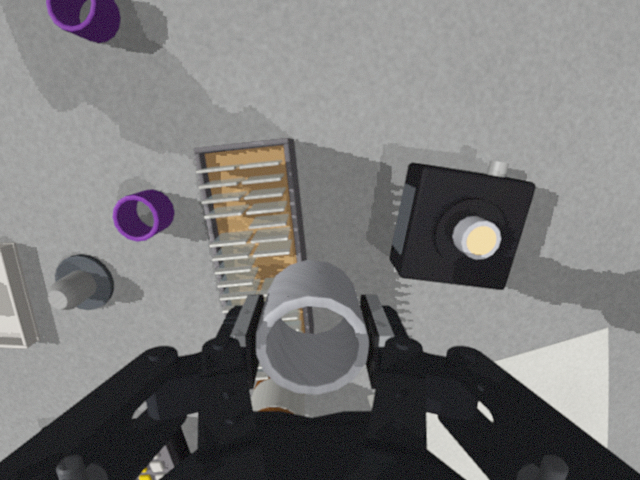

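The sleeve is upright in the gripper at (313,345), and the lens is at (480,240), which measures (524,254.4). Moving above it.

Call:
step_arm(series=[[[1,0,0.035,0,0],[1,0,0.045,0,0],[1,0,0.035,0,0],[1,0,0.015,0,0],[1,0,0,0,0],[1,0,0,-0.03,0],[1,0,0,-0.02,0],[1,0,0,0,0],[1,0,0,0,0]]])

```text
t: 17.27
position: [524.0, 251.6, 175.9]
eef_rot: [[-1.0, 0.002, 0.001], [0.002, 1.0, 0.0], [-0.001, 0.0, -1.0]]
contact_force: [1.0, 0.4, -0.7]
opening: 0.497
gripper_force: 41.4
```

Call:
step_arm(series=[[[1,0,0.0028,-0.02,0],[1,0,0,-0.015,0],[1,0,0,-0.007,0],[1,0,0,-0.004,0],[1,0,0,0,0],[1,0,0,0,0],[1,0,0,0,0]]])

```text
t: 18.15
position: [523.4, 255.6, 129.2]
eef_rot: [[-1.0, 0.0, 0.0], [0.0, 1.0, 0.0], [-0.0, 0.0, -1.0]]
contact_force: [0.3, -0.2, -0.9]
opening: 0.498
gripper_force: 41.4
```

Run:
```python
from h import *
o=observe(); print(o["t"],np.round(o["position"],1),np.round(o["eef_rot"],3).tolist(),o["opening"],o["gripper_force"],np.round(o["contact_force"],1))
s=snap("side"); save(s,"s4.png",(150,120,310,260),5)
t=snap("top"); fit(t,"thick",(606,-278),36,50,40)
P=cloud(t).reshape(-1,3);q=P[(P[:,2]>60)&(P[:,2]<140)&(abs(P[:,0]-546)<115)&(abs(P[:,1]-79)<48)].astype(np.float32);print("box",cv2.minAreaRect(q[:,:2].copy()))
```

```text
18.15 [523.4 255.6 129.2] [[-1.0, 0.0, 0.0], [0.0, 1.0, 0.0], [-0.0, 0.0, -1.0]] 0.49802931697960046 41.35618658736348 [ 0.3 -0.2 -0.9]
thick 320 circ [ 602.7 -276.6] 22.5 mean [ 601.6 -276.3   43. ] med z 43.0
box ((547.0503540039062, 79.25479125976562), (202.5381622314453, 70.46548461914062), 5.397406101226807)
```

View pics/s4.png

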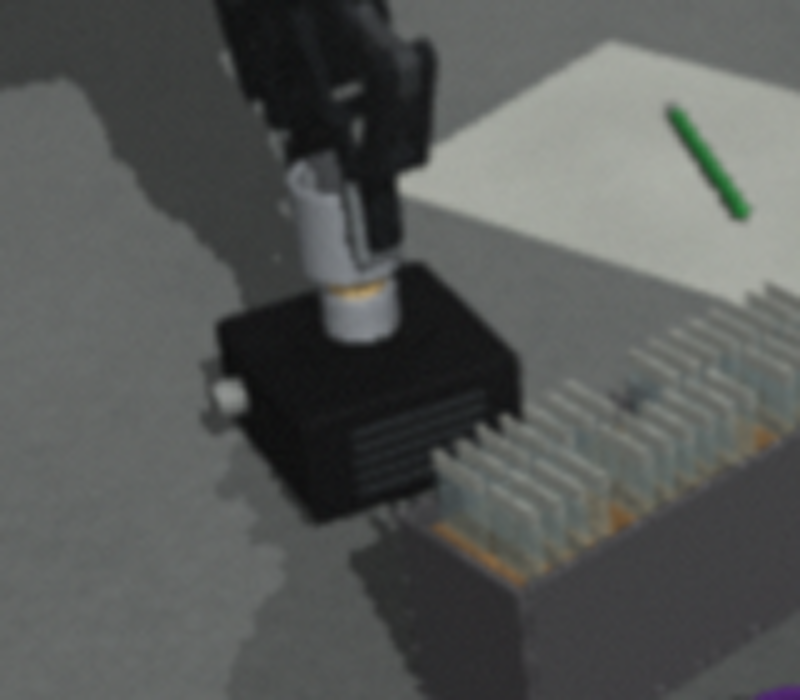

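The sleeve hovers just over the lens mount, with the lit lens visible at (360,290) in a small gap. A quick numeric centring check with the side camera's depth comes next.

Run:
```python
from h import *
from scipy.optimize import least_squares
s=snap("side"); P=cloud(s); hsv=cv2.cvtColor(s["pixels"],cv2.COLOR_RGB2HSV)
ok=(s["depth"]>0)&(np.hypot(P[...,0]-522,P[...,1]-254)<40)
for n,lo,hi,r in(("mount",70,82,16),("sleeve",98,126,22)):
    m=ok&(P[...,2]>lo)&(P[...,2]<hi)&(hsv[...,2]>95); Q=P[m]
    f=least_squares(lambda c:np.hypot(*(Q[:,:2]-c).T)-r,[522,254],loss="soft_l1")
    print(n,len(Q),np.round(f.x,1),np.abs(f.fun).mean().round(1))
# vertical lines projected: predicted sleeve bottom-rim & mount top rim left edge in pixels for the TCP estimate
R=s["Rc"].T
def pr(X): return cv2.projectPoints(np.array(X,float).reshape(-1,1,3),cv2.Rodrigues(R)[0],-R@s["C"],s["K"],s["D"])[0].reshape(-1,2)
a=np.linspace(0,2*np.pi,200)
for c,z,r in(((522,254.5),66,16),((522,254.5),85,16),((522,254.5),96,22),((522,254.5),136,22)):
    u=(pr(np.c_[c[0]+r*np.cos(a),c[1]+r*np.sin(a),a*0+z])-[150,120])*5; print(z,np.round(u.min(0)),np.round(u.max(0)))
```

```text
mount 66 [523.3 255.5] 1.0
sleeve 122 [524.5 255.1] 1.5
66 [321. 302.] [397. 342.]
85 [315. 263.] [392. 302.]
96 [297. 234.] [403. 286.]
136 [283. 148.] [393. 199.]
```

The axes agree within about 1.5 mm and the gap is about 11 mm, so I'm handing in.

```bash
python3 -c "
from plant import *
print(sign_off())"
```

```text
the job is handed in; nothing more can be done
None
```

I handed the job in at about 18 s on the robot's clock. The thin sleeve went fully down the gauge pin and now hovers in the gripper about 11 mm above the lens mount, within about 1.5 mm of centre. The thick sleeve is released in the reject tray. The slide box measured as unmoved, and I did not measure the bottle again. The hand-in returned no verdict.

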